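# Seat the thread comb leaf in the lamp spindle

### The arm

A 7-joint arm with a two-finger parallel gripper is mounted at the origin on the work surface. World frame = base frame: x ahead of the robot, y to its left, z up, the work surface at z = 0. Lengths are in mm, angles in rad, forces in N, time in s.
With the tool pointing down it reaches from about 400 to 875 mm from the base axis. Payload 4.4 kg.
Tool frame: the origin (TCP) lies at the very end of the fingers, on their centre line; the grasp point (between the pads) lies 19 mm behind it; z points along the fingers, y is the direction in which the jaws open and shut (so a half turn about z gives the same grasp; the last joint's range is limited). The gripper opens to 85 mm and grips with 20 to 120 N. Pads are 22 mm wide; open, the fingers measure 114 mm over their backs; the gripper's body (76 mm by 85 mm) begins 54 mm behind the grasp point. The pads swing forward as they close: fully open they stand 13 mm farther back than shut.
Start: joints at [1.101, 0.628, 0.038, 1.517, -0.027, 0.996, -0.02], TCP at [255.423, -597.726, 231.313] pointing down, gripper open.
Joint ranges: [-3.06, 3.06], [-0.37, 2.12], [-1.25, 1.32], [0.18, 2.47], [-1.1, 4.24], [0.23, 1.98], [-2.94, 2.94]. Speed limits (rad/s): [2.57, 2.57, 3.14, 3.14, 3.14, 3.14, 3.14].

### API

Orientations are given as [roll, pitch, yaw] about the fixed x, y, z axes, in that order (R = Rz(yaw) Ry(pitch) Rx(roll)).
In Python, from cell import read_state, get_image, finish_job gives the robot as it stands.
- The arm moves only by the tool carry_out, never from a script. Its argument "series" is a list that holds one entry, the list of rows, each a list of 7 numbers: the shift along the tool's x, y, z in cm, then the turn, a rotation vector about the tool's x, y, z in rad, then the finger opening in cm, from 0 to 8.54. In form: [[[x, y, z, wx, wy, wz, grip], ...]]. A call has 1 to 5 rows; each row is the pose to reach, as a shift and turn from the pose commanded when the call began, along the tool's axes at that moment; what a row does not reach only later rows make up. A row lasts 1/12 s, in which the tool goes at most 41.7 mm and 7.16 degrees, less where a joint would pass 70% of its speed; a pose out of reach is approached as far as the arm can. A call with a gripper value outside its range is refused whole. The fingers move at their own pace and stop on an object; the grip force is fixed at half the most. Time passes only in rows, so rows that repeat a pose let the fingers close. It gives the time, the measured TCP pose, the force and the opening at its end, in the units of the state.
- read_state(): the state, without advancing time (a new reading comes with each control period).
- get_image(name): name is "scene" or "top"; returns a dict with "img" (420x560x3 uint8, blue, green, red), "z_map" (420x560 float32, mm along the optical axis (not along the pixel's ray), 0 where there is no reading), "mtx" (3x3 intrinsics, pixels), "T" (4x4, takes a point from camera to world coordinates). Camera axes: x right, y down, z forward; pixel columns grow to the right and rows downward; lengths in mm; the calibration is good to about 2 mm. A picture is of the moment at which its call begins.
- finish_job(): hands the job in, once; it reports no verdict.
The state is a dict: "clock": time; "qpos": joint angles; "qd": joint speeds; "tau": joint torques, N m; "eef_pos": TCP position; "tool_rot": TCP orientation; "force": force on the tool from outside, world axes, zero at the start; "torque": the same for the moment, N m; "width": finger opening in mm.
Only numpy, scipy, OpenCV 4.12 (cv2) and the standard library are available. Lean on these libraries where they do the work, as an engineer would, in place of code of your own. Each camera call takes 0.05 s, during which the arm holds its last target.

### The job

The lifting spindle of the surgical lamp lies in the gauge stand: take the comb leaf whose teeth match its thread, lay it on the stand's rest plate and slide it gently, teeth first, against the spindle, feeling along until all its teeth drop into the thread. Press it lightly for about half a second so that the sprung spindle gives a few millimetres and you can tell that it sits flat, then ease off, let go and leave it lying there fully home; do not force the thread, and leave the other leaves, the brass nut and the bottles as they are.

Things in the scene. Friction and masses are not known exactly. Their poses are not given: they have to be found in the camera images.
- stand: fixed grey gauge stand, 150 x 200 mm, two grey bearing blocks (y 76 to 99 mm either side, top 79 mm high) carry the spindle. Origin on the table under the middle of the resting spindle's axis; x is the pressing direction (away from the robot), y along the spindle, z up
- rest_mid (a point): centre of the top of the stand's aluminium rest plate, on which the leaf slides: x -62, y 0, z 45 mm in the stand's frame. The flat top spans x -100 to -24 mm and y -55 to 55 mm
- cradle: the two sprung bearing blocks with the spindle they carry; origin and axes as the stand's when at rest. Pushed by a leaf it slides in the stand's +x, at most 20 mm, against a spring of 1.2 N per mm, and returns by itself. Forcing a leaf against the spindle with more than 15 N damages the thread
- spindle_axis (a point): middle of the steel spindle's axis, 48 mm up, moves with the sprung blocks; axes as the stand's. Thread: pitch 12 mm, crests 40 and roots 29 mm in diameter, groove 6.6 mm wide at the mouth, 5.8 at the bottom; where along y is not measured and varies: centred on the plate, the leaf first meets the crests. Leaf home: plate edge 20 mm to the -x side of this point; teeth on the crests: 25 mm
- leaf_12: loose steel comb leaf, pitch 12 mm: flat plate 40 (x) x 62 (y) x 6 mm, 5 teeth 12 mm apart, 4.8 mm wide at the tip, sticking 5 mm out of its +x edge; an upright grip rib 36 (x) x 12 (y) mm, centred at x -2 mm, reaches 44 mm above the underside. 0.08 to 0.17 kg. Origin: centre of the plate's underside; x towards the teeth, y along the toothed edge, z up
- teeth_12 (a point): middle of the 12 mm leaf's toothed plate edge (root of the teeth), half-way up its thickness: x = 20, y = 0, z = 3 mm in the leaf's frame
- leaf_8: loose steel comb leaf, pitch 8 mm: flat plate 40 (x) x 62 (y) x 6 mm, 8 teeth 8 mm apart, 3 mm wide at the tip, sticking 5 mm out of its +x edge; an upright grip rib 36 (x) x 12 (y) mm, centred at x -2 mm, reaches 44 mm above the underside. 0.08 to 0.17 kg. Origin: centre of the plate's underside; x towards the teeth, y along the toothed edge, z up
- leaf_16: loose steel comb leaf, pitch 16 mm: flat plate 40 (x) x 62 (y) x 6 mm, 4 teeth 16 mm apart, 6 mm wide at the tip, sticking 5 mm out of its +x edge; an upright grip rib 36 (x) x 12 (y) mm, centred at x -2 mm, reaches 44 mm above the underside. 0.08 to 0.17 kg. Origin: centre of the plate's underside; x towards the teeth, y along the toothed edge, z up
- mat: fixed black rubber mat 110 (x) x 330 (y) x 4 mm on which the three leaves lie in a row; origin under its centre
- lead_nut: loose plain brass lead nut: ring 64 mm across, 42 mm bore, 30 mm high, standing on its face; origin at the centre of its underside. A bystander
- disinfectant: loose white bottle, 64 mm across, 170 mm high; origin under its centre. A bystander
- dropper_a: loose small dropper bottle, 32 mm across, 92 mm high; origin under its centre. A bystander
- dropper_b: loose small dropper bottle like the other; a bystander
Things that resemble listed ones, but are neither listed nor needed, are in the scene too. Leave any red look-alike of the leaf_12 alone.

How it is judged (in metres and radians):
On the way, in this order (a step that is already met when the one before it is completed fails the run):
1. the 12 mm leaf has been lifted off the mat in the gripper (height (world z) of leaf_12 above 0.055 m and contact force between the fingers and leaf_12 above 1 N), for 0.1 s.
2. the leaf is pressed home in the thread, flat and square, with the sprung spindle pushed back by at least 1.5 mm (x of teeth_12 in the frame of spindle_axis between -0.022 and -0.017 m and angle between the y axis of leaf_12 and the y axis of stand, either way round below 0.05 rad and angle between leaf_12's own z axis and vertical below 0.06 rad and z of teeth_12 in the frame of spindle_axis between -0.006 and 0.006 m and x of spindle_axis in the frame of stand above 0.0015 m), for 0.3 s.
At the end, for the whole second after the job is handed in: The 12 mm leaf lies released and at rest on the rest plate, all its teeth home in the thread (plate edge within 2 mm of the crests), square to the spindle and flat within about 3 degrees; the sprung spindle is back within 2 mm of rest; the other two leaves and the bystanders are where they were (x of teeth_12 in the frame of spindle_axis between -0.022 and -0.017 m and angle between the y axis of leaf_12 and the y axis of stand, either way round below 0.05 rad and angle between leaf_12's own z axis and vertical below 0.06 rad and z of teeth_12 in the frame of spindle_axis between -0.006 and 0.006 m and x of spindle_axis in the frame of stand below 0.002 m and linear speed of leaf_12 below 0.02 m/s and contact force between the fingers and leaf_12 below 0.2 N); the robot touches nothing.
It fails at once if the leaf is forced against the spindle with more than 15 N (contact force between leaf_12 and cradle above 15 N).
It fails at once if one of the other leaves is displaced by more than 20 mm (distance of any of leaf_8, leaf_16 from where it was at the start of the episode above 0.02 m).
It fails at once if the lead nut, the bottle or a dropper bottle is displaced by more than 20 mm or knocked over (distance of any of lead_nut, disinfectant, dropper_a, dropper_b from where it was at the start of the episode above 0.02 m or angle between any of lead_nut, disinfectant, dropper_a, dropper_b's own z axis and vertical above 0.5 rad).
It also fails if it takes over 67 s, if anything falls off the work surface, if the arm or the gripper's body presses on something with over 40 N, if the wrist force passes 120 N, or if a joint passes its speed limit or range.

## Working session

There is one attempt and no reset: what is moved stays moved. The work goes in short steps, Python scripts to look and compute and a tool call to move; the robot and the scene stay as the last step left them, time stands still between calls to the robot, and variables do not carry over. Pictures are saved under pics/ and viewed, and the job is handed in when it is done.

Besides the shell and the picture viewer there is one more tool, called after "Call:" as name(argument=value, ...) on one line, values as JSON. carry_out: Moves the arm, as the interface text tells. Its arguments: {"type":"object","properties":{"series":{"type":"array","items":{"type":"array","items":{"type":"array","items":{"type":"number"}}}}},"required":["series"]}

```bash
mkdir -p pics; ls; python3 - <<'E'
from cell import *
import cv2,numpy as np
print(read_state())
for n in("scene","top"):
    d=get_image(n);cv2.imwrite(f"pics/{n}0.png",d["img"]);np.savez(f"{n}0.npz",**d);print(d["mtx"],d["T"])
E
```

```text
pics
{'clock': 0.0, 'qpos': array([ 1.10118545,  0.62933442,  0.03842367,  1.51836334, -0.02697939,
        0.99628156, -0.02002091]), 'qd': array([ 2.65446495e-03,  7.86382131e-04,  3.23024419e-04, -4.58866476e-04,
        1.17205377e-03, -2.17011761e-05,  1.00062204e-04]), 'tau': array([-1.03031882e-03, -5.63404012e+01,  1.22706000e+00, -1.93455344e+01,
        1.13155588e-02,  1.05187358e-02,  1.27093915e-05]), 'eef_pos': array([ 255.19083266, -597.14109286,  230.39782917]), 'tool_rot': array([-3.13972377e+00,  3.04651774e-05,  4.03816112e-01]), 'force': array([-0.09021489, -0.07654219,  0.77002629]), 'torque': array([ 0.037453  , -0.02208771, -0.02287985]), 'width': 85.44013169215835}
[[468.45011832   0.         279.31645372]
 [  0.         468.45011832 211.61553214]
 [  0.           0.           1.        ]] [[ 2.18780263e-01  5.29226841e-01 -8.19789087e-01  1.39495719e+03]
 [ 9.75767458e-01 -1.21770324e-01  1.81796195e-01 -2.22202469e+02]
 [-3.61455650e-03 -8.39696933e-01 -5.43043272e-01  6.23033082e+02]
 [ 0.00000000e+00  0.00000000e+00  0.00000000e+00  1.00000000e+00]]
[[475.57190784   0.         272.43917331]
 [  0.         475.57190784 202.82758149]
 [  0.           0.           1.        ]] [[-2.41505570e-02 -9.82795809e-01  1.83109663e-01  3.06947678e+02]
 [-9.99588817e-01  2.65713005e-02  1.07778917e-02 -5.34045674e+01]
 [-1.54579287e-02 -1.82774079e-01 -9.83033412e-01  1.38823957e+03]
 [ 0.00000000e+00  0.00000000e+00  0.00000000e+00  1.00000000e+00]]
```

View pics/scene0.png

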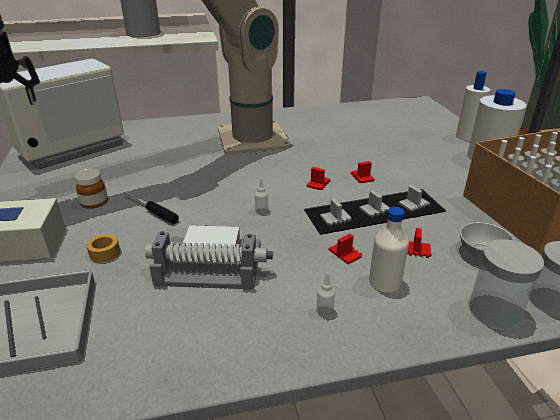

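View pics/top0.png

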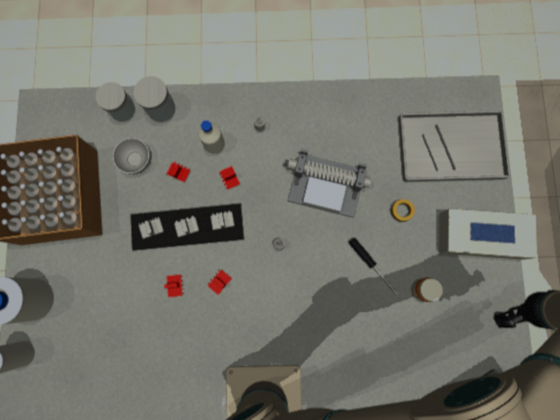

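The top view shows three grey leaves on the black mat at about (150,227), (186,225) and (222,220). Four red look-alikes lie around it at (178,171), (229,177), (174,285) and (219,281). The stand is at about (327,180). Next I'll take close crops.

```bash
python3 - <<'E'
import cv2
a=cv2.imread("pics/top0.png")[200:255,125:250];cv2.imwrite("pics/c1.png",cv2.resize(a,None,fx=6,fy=6,interpolation=cv2.INTER_CUBIC))
a=cv2.imread("pics/scene0.png")[180:235,300:450];cv2.imwrite("pics/c2.png",cv2.resize(a,None,fx=5,fy=5,interpolation=cv2.INTER_CUBIC))
a=cv2.imread("pics/top0.png")[140:225,275:380];cv2.imwrite("pics/c3.png",cv2.resize(a,None,fx=7,fy=7,interpolation=cv2.INTER_CUBIC))
E
```

```text
(no output)
```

View pics/c1.png

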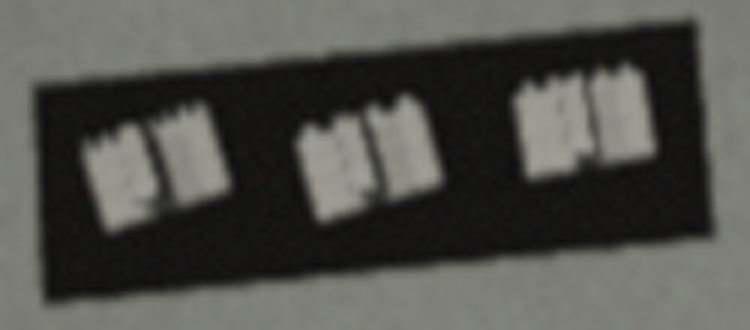

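View pics/c2.png

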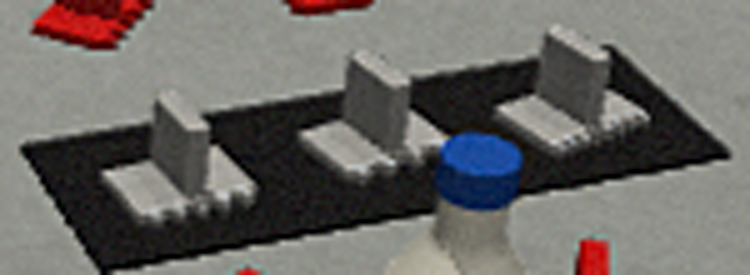

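View pics/c3.png

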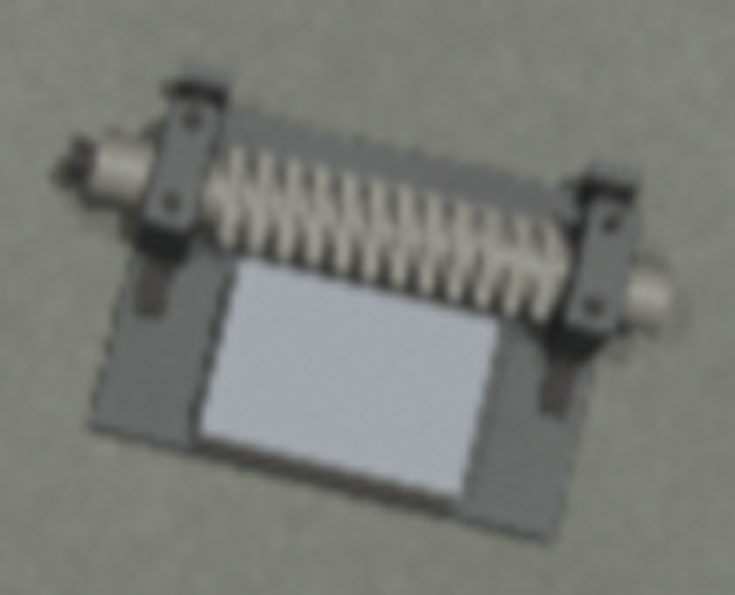

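Counting teeth: the right leaf at (222,220) has 5, the middle one 4, and the left one about 8. So the right leaf in the top view is leaf_12, which is the left one in the scene view. Next I'll measure poses from depth.

```bash
cat > h.py <<'E'
import numpy as np,cv2
def cloud(d):
    z=d["z_map"];v,u=np.mgrid[:z.shape[0],:z.shape[1]];K=d["mtx"]
    p=np.stack([(u-K[0,2])/K[0,0]*z,(v-K[1,2])/K[1,1]*z,z],-1)@d["T"][:3,:3].T+d["T"][:3,3]
    p[z<=0]=np.nan;return p
def onplane(d,uv,h):
    K=d["mtx"];uv=np.atleast_2d(uv).astype(float)
    r=np.c_[(uv[:,0]-K[0,2])/K[0,0],(uv[:,1]-K[1,2])/K[1,1],np.ones(len(uv))]@d["T"][:3,:3].T
    t=d["T"][:3,3];return t+r*((h-t[2])/r[:,2])[:,None]
def proj(d,P):
    q=(np.atleast_2d(P)-d["T"][:3,3])@d["T"][:3,:3];q=q@d["mtx"].T;return q[:,:2]/q[:,2:]
E
python3 - <<'E'
from h import *
T=dict(np.load("top0.npz"));S=dict(np.load("scene0.npz"))
for n,d,(u,v) in(("top",T,(222,220)),("scene",S,(335,210))):
    p=cloud(d);print(n,p[v,u]); 
    print(" table z", [np.round(p[y,x],1).tolist() for x,y in ((300,250),(100,190))])
    img=d["img"].astype(int).sum(-1)
    q=p[v-25:v+26,u-25:u+26].reshape(-1,3);c=img[v-25:v+26,u-25:u+26].reshape(-1)
    rib=q[(q[:,2]>25)&(q[:,2]<60)];print(" rib",len(rib),np.nanmin(rib,0),np.nanmax(rib,0),np.nanmedian(rib,0),cv2.minAreaRect(rib[:,:2].astype(np.float32)))
    pl=q[(q[:,2]>7)&(q[:,2]<20)];print(" plate",len(pl),np.nanmedian(pl,0),cv2.minAreaRect(pl[:,:2].astype(np.float32)) if len(pl) else '')
    # restplate
print("rest corners",[np.round(onplane(T,[(x+.5)/7-.5+275,(y+.5)/7-.5+140],45)[0],1) for x,y in((240,260),(497,320),(462,497),(203,436))])
print("leaf back corners",onplane(T,[((527+.5)/6-.5+125,(182+.5)/6-.5+200),((656.5)/6-.5+125,(157.5)/6-.5+200)],10))
p=cloud(T);q=p.reshape(-1,3)
print("top rest z",np.round(p[195,325],1))
E
```

```text
top [510.46186999 106.16419455  49.40410805]
 table z [[424.0, -115.3, -4.2], [618.9, 478.6, -0.8]]
 rib 63 [495.92462074 101.56179281  25.51433208] [531.31614774 117.77198712  54.5872334 ] [513.28316009 109.21358416  48.2031027 ] ((514.3361206054688, 110.15161895751953), (36.04368591308594, 12.135601997375488), 9.707718849182129)
 plate 454 [513.53899594 122.21137445   9.1439121 ] ((520.3477783203125, 114.20503234863281), (142.33880615234375, 144.0519561767578), 3.3474667072296143)
scene [520.59800434 105.51755663  28.9486321 ]
 table z [[615.3, -3.7, 0.8], [323.1, -437.2, 42.1]]
 rib 141 [496.52287903  90.14924043  25.03122931] [643.5577366  117.76698476  49.41862745] [521.40144429 106.07854027  41.77482561] ((570.161376953125, 104.834716796875), (18.734413146972656, 147.22503662109375), 85.5553970336914)
 plate 254 [522.53193531 103.47134191   9.66380435] ((455.3322448730469, 133.5766143798828), (102.64800262451172, 187.30628967285156), 84.42742919921875)
rest corners [array([ 631.3, -146.1,   45. ]), array([ 602.9, -250.9,   45. ]), array([ 529.4, -232.8,   45. ]), array([ 557.6, -128.1,   45. ])]
leaf back corners [[487.90155544 139.05084798  10.        ]
 [498.52760376  76.02786475  10.        ]]
top rest z [ 575.6 -190.2   46.6]
```

```bash
python3 - <<'E'
from h import *
from scipy.optimize import least_squares
T=dict(np.load("top0.npz"));S=dict(np.load("scene0.npz"))
def g(d): return cv2.GaussianBlur(cv2.cvtColor(d["img"],cv2.COLOR_BGR2GRAY).astype(np.float32),(0,0),.7)
def edges(d,pts,nrm,h,R=6):
    # pts,nrm in world xy: find strongest gradient along normal at height h -> world offset
    G=g(d);out=[]
    s=np.arange(-R,R+.01,.25)
    for p,n in zip(pts,nrm):
        P=np.c_[p+np.outer(s,n),np.full(len(s),h)]
        uv=proj(d,P).astype(np.float32)
        val=cv2.remap(G,uv[:,:1].copy(),uv[:,1:].copy(),cv2.INTER_LINEAR)[:,0]
        gr=-np.gradient(val);k=gr.argmax();out.append((s[k],gr[k]))
    return np.array(out)
def fit(d,c,yaw,rects,h,name,R=6):
    for it in range(6):
        a=np.array([np.cos(yaw),np.sin(yaw)]);b=np.array([-a[1],a[0]])
        L=[];N=[]
        for (x0,y0,x1,y1,nx,ny) in rects:
            for t in np.linspace(.08,.92,25):
                x=x0+t*(x1-x0);y=y0+t*(y1-y0);L.append((x,y));N.append((nx,ny))
        L=np.array(L);N=np.array(N)
        pts=c+L[:,:1]*a+L[:,1:]*b;nr=N[:,:1]*a+N[:,1:]*b
        e=edges(d,pts,nr,h,R);
        # linear lsq: offset = nx*dx+ny*dy+ (N x L) dth
        A=np.c_[N,N[:,1]*L[:,0]-N[:,0]*L[:,1]]
        w=(abs(e[:,0])<R-.3)&(e[:,1]>1.0)
        r=least_squares(lambda q:(A[w]@q-e[w,0]),np.zeros(3),loss='soft_l1').x
        c=c+r[0]*a+r[1]*b;yaw+=r[2]
    res=A[w]@r-e[w,0]
    print(name,np.round(c,1),round(yaw,4),w.sum(),"res",round(np.std(res),2));return c,yaw
c0=np.array([580.3,-189.5]);
W=[(-38,-55,-38,55,-1,0),(-38,-55,38,-55,0,-1),(-38,55,38,55,0,1)]
for n,d in(("top",T),("scene",S)):
    fit(d,c0,-.255,(W+[(38,-55,38,55,1,0)]) if n=="top" else W[1:],45,"rest "+n)
l=np.array([514.5,110.6])
E=[(-20,-31,-20,31,-1,0),(-20,-31,20,-31,0,-1),(-20,31,20,31,0,1)]
fit(T,l,.168,E,10,"leaf plate top")
fit(S,l,.168,[(-20,-31,20,-31,0,-1),(-20,31,20,31,0,1)],10,"leaf plate scene",4)
p=cloud(T)
for n,lo in(("top",T),("scene",S)):
    p=cloud(lo);k=proj(lo,[[*c0,45]])[0].astype(int);print(n,k,np.median(p[k[1]-4:k[1]+5,k[0]-4:k[0]+5,2]))
E
```

```text
rest top [ 580.7 -189.1] -0.2726 100 res 0.76
rest scene [ 580.2 -189.7] -0.2845 50 res 0.69
leaf plate top [514.6 110.7] 0.1666 75 res 1.6
leaf plate scene [514.8 109. ] 0.1767 50 res 0.51
top [324 193] nan
scene [210 235] 44.768940865174045
```

```bash
python3 - <<'E'
from h import *
T=dict(np.load("top0.npz"))
def w(x,y,h): return onplane(T,[(x+.5)/7-.5+275,(y+.5)/7-.5+140],h)[0][:2]
for a,b,h in(((105,168),(650,297),60),((90,428),(550,540),10),((203,436),(462,497),45),((240,260),(497,320),45),((193,120),(612,222),79),((172,202),(594,305),79)):
    d=w(*b,h)-w(*a,h);print(np.round(w(*a,h)),np.round(w(*b,h)),round(np.linalg.norm(d)),-np.arctan2(-d[0],-d[1]))
S=dict(np.load("scene0.npz"))
a=S["img"][215:295,135:285];cv2.imwrite("pics/c4.png",cv2.resize(a,None,fx=5,fy=5,interpolation=cv2.INTER_CUBIC))
E
```

```text
[668. -91.] [ 608. -311.] 229 -0.26840676005682207
[569. -83.] [ 516. -273.] 198 -0.2703094841660214
[ 558. -128.] [ 529. -233.] 108 -0.2629727529088865
[ 631. -146.] [ 603. -251.] 109 -0.26418452180183455
[ 682. -127.] [ 635. -294.] 174 -0.2762356879395624
[ 648. -117.] [ 601. -285.] 175 -0.2752772903452604
```

View pics/c4.png

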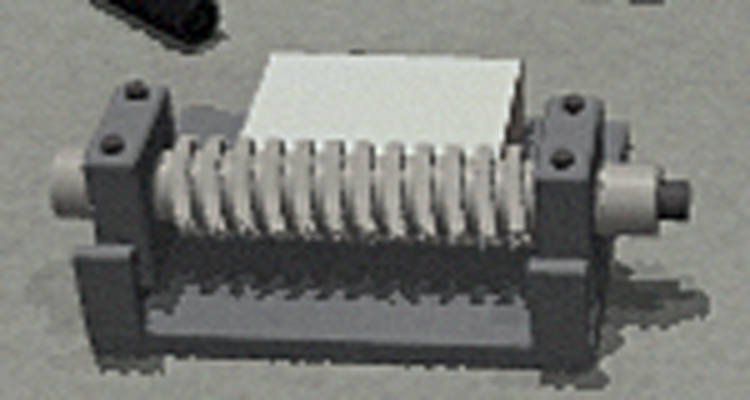

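```bash
cat > rel.py <<'E'
import sys,numpy as np
from scipy.spatial.transform import Rotation as R
from cell import read_state
s=read_state();x,y,z,yaw=map(float,sys.argv[1:5])
R0=R.from_euler('xyz',s["tool_rot"]);R1=R.from_euler('xyz',[np.pi,0,yaw])
d=R0.inv().apply(np.array([x,y,z])-s["eef_pos"])/10
print("pos",np.round(s["eef_pos"],1),"rot",np.round(s["tool_rot"],4),"F",np.round(s["force"],2),"w",round(s["width"],1),"t",s["clock"])
print("shift",np.round(d,2),"turn",np.round((R0.inv()*R1).as_rotvec(),3),"rows",np.linalg.norm(d)/4.17)
E
python3 rel.py 400 -200 240 .168;python3 rel.py 513 110 150 .168
```

```text
pos [ 255.2 -597.2  230.5] rot [-3.14    0.      0.4038] F [ 0.36  0.26 -0.85] w 85.1 t 0.1
shift [ 28.92 -30.84  -0.9 ] turn [-0.002  0.     0.236] rows 10.141765885951285
pos [ 255.2 -597.2  230.5] rot [-3.14    0.      0.4038] F [ 0.36  0.26 -0.85] w 85.1 t 0.1
shift [ 51.49 -54.89   8.14] turn [-0.002  0.     0.236] rows 18.1548032896772
```

Call:
carry_out(series=[[[28.9,-30.8,-0.9,0,0,0.236,8.5],[28.9,-30.8,-0.9,0,0,0.236,8.5],[28.9,-30.8,-0.9,0,0,0.236,8.5],[28.9,-30.8,-0.9,0,0,0.236,8.5],[28.9,-30.8,-0.9,0,0,0.236,8.5]]])

```text
clock: 0.52
eef_pos: [327.0, -399.9, 235.4]
tool_rot: [-3.141, 0.0, 0.167]
force: [1.5, 0.5, 0.0]
width: 85.0
```

```bash
python3 rel.py 513.5 110 150 .168
```

```text
pos [ 327.  -399.9  235.4] rot [-3.1409e+00  2.0000e-04  1.6750e-01] F [1.53 0.52 0.  ] w 85.0 t 0.5167
shift [ 26.89 -47.16   8.57] turn [-0.001  0.    -0.001] rows 13.180638702497685
```

Call:
carry_out(series=[[[26.9,-47.2,8.5,0,0,0,5],[26.9,-47.2,8.5,0,0,0,5],[26.9,-47.2,8.5,0,0,0,5],[26.9,-47.2,8.5,0,0,0,5],[26.9,-47.2,8.5,0,0,0,5]]])

```text
clock: 0.93
eef_pos: [397.5, -206.8, 203.3]
tool_rot: [-3.142, -0.0, 0.167]
force: [0.6, -0.6, 0.6]
width: 49.8
```

```bash
python3 rel.py 513.5 110 150 .168
```

```text
pos [ 397.5 -206.8  203.3] rot [-3.1416e+00 -1.0000e-04  1.6740e-01] F [ 0.6  -0.59  0.63] w 49.8 t 0.9333
shift [ 16.71 -29.31   5.33] turn [-0.    -0.    -0.001] rows 8.19090060978883
```

Call:
carry_out(series=[[[16.7,-29.3,5.3,0,0,0,5],[16.7,-29.3,5.3,0,0,0,5],[16.7,-29.3,5.3,0,0,0,5],[16.7,-29.3,5.3,0,0,0,5],[16.7,-29.3,5.3,0,0,0,5]]])

```text
clock: 1.35
eef_pos: [468.2, -13.4, 170.8]
tool_rot: [3.142, 0.0, 0.168]
force: [0.8, -0.5, 0.4]
width: 49.8
```

```bash
python3 rel.py 513.5 110 150 .168
```

```text
pos [468.2 -13.4 170.8] rot [3.1416e+00 2.0000e-04 1.6770e-01] F [ 0.81 -0.5   0.38] w 49.8 t 1.35
shift [  6.53 -11.41   2.08] turn [ 0.  0. -0.] rows 3.191696196933218
```

Call:
carry_out(series=[[[6.5,-11.4,2.1,0,0,0,5],[6.5,-11.4,2.1,0,0,0,5],[6.5,-11.4,2.1,0,0,0,5],[6.5,-11.4,2.1,0,0,0,5],[6.5,-11.4,2.1,0,0,0,5]]])

```text
clock: 1.77
eef_pos: [513.3, 112.3, 149.3]
tool_rot: [-3.14, 0.0, 0.175]
force: [1.3, -0.9, 0.7]
width: 50.0
```

```bash
python3 rel.py 513.5 110 85 .168; python3 - <<'E'
from cell import *
from h import *
for n,c in(("scene",(slice(120,240),slice(260,440))),("top",(slice(160,280),slice(130,310)))):
    d=get_image(n);cv2.imwrite(f"pics/g1{n}.png",cv2.resize(d["img"][c],None,fx=4,fy=4,interpolation=cv2.INTER_CUBIC))
E
```

```text
pos [513.3 112.3 149.3] rot [-3.1399e+00  2.0000e-04  1.7470e-01] F [ 1.28 -0.89  0.72] w 50.0 t 1.7667
shift [-0.02  0.24  6.43] turn [-0.002  0.     0.007] rows 1.542333414240809
```

View pics/g1scene.png

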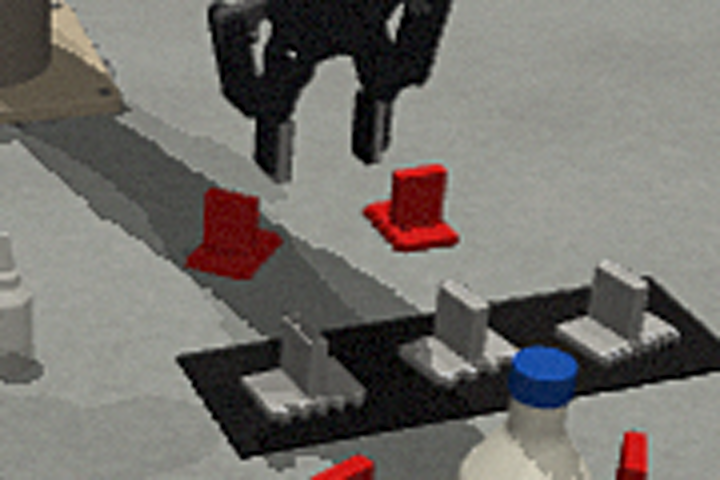

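The gripper is centred above the left leaf, which shows 5 teeth and is at crop (305,380). Descending.

Call:
carry_out(series=[[[0,0,4,0,0,0,5],[0,0,8,0,0,0,5],[0,0,8,0,0,0,5],[0,0,8,0,0,0,5]]])

```text
clock: 2.2
eef_pos: [511.0, 105.3, 69.0]
tool_rot: [3.14, 0.006, 0.165]
force: [1.3, -0.3, 0.9]
width: 49.9
```

```bash
python3 rel.py 513.5 110 19 .168; python3 - <<'E'
from cell import *
from h import *
for n,c in(("scene",(slice(120,240),slice(260,440))),("top",(slice(160,280),slice(130,310)))):
    d=get_image(n);cv2.imwrite(f"pics/g2{n}.png",cv2.resize(d["img"][c],None,fx=4,fy=4,interpolation=cv2.INTER_CUBIC))
E
```

```text
pos [511.  105.3  69. ] rot [3.1403 0.006  0.1649] F [ 1.28 -0.35  0.91] w 49.9 t 2.2
shift [ 0.36 -0.43  5.  ] turn [ 0.001  0.006 -0.003] rows 1.205396728803639
```

View pics/g2scene.png

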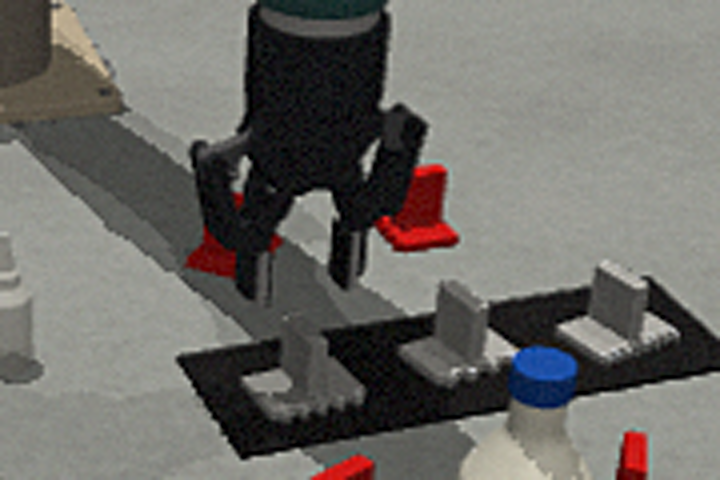

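Call:
carry_out(series=[[[0,0,0,0,0,0,5],[0,0,0,0,0,0,5],[0,0,0,0,0,0,5]]])

```text
clock: 2.55
eef_pos: [514.3, 108.0, 72.2]
tool_rot: [-3.141, -0.004, 0.168]
force: [-0.0, -0.5, 0.6]
width: 49.8
```

```bash
python3 rel.py 513.5 110 19 .168
```

```text
pos [514.3 108.   72.2] rot [-3.1413 -0.0037  0.1676] F [-0.01 -0.51  0.56] w 49.8 t 2.55
shift [-0.07 -0.2   5.32] turn [-0.    -0.004 -0.   ] rows 1.2771152495049514
```

Call:
carry_out(series=[[[0,-0.1,2,0,0,0,5],[0,-0.15,4,0,0,0,5],[0,-0.15,5,0,0,0,5],[0,-0.15,5.1,0,0,0,5],[0,-0.15,5.1,0,0,0,5]]])

```text
clock: 2.97
eef_pos: [512.7, 109.2, 19.3]
tool_rot: [3.141, 0.0, 0.168]
force: [0.5, 0.3, 0.1]
width: 50.0
```

Call:
carry_out(series=[[[0,0,0,0,0,0,5],[0,0,0,0,0,0,5]]])

```text
clock: 3.13
eef_pos: [513.6, 109.4, 20.2]
tool_rot: [-3.142, -0.002, 0.168]
force: [0.0, 0.0, 0.7]
width: 50.0
```

```bash
python3 rel.py 513.5 110 19 .168; python3 - <<'E'
from cell import *
from h import *
for n,c in(("scene",(slice(140,240),slice(280,430))),("top",(slice(180,260),slice(170,290)))):
    d=get_image(n);cv2.imwrite(f"pics/g3{n}.png",cv2.resize(d["img"][c],None,fx=5,fy=5,interpolation=cv2.INTER_CUBIC))
E
```

```text
pos [513.6 109.4  20.2] rot [-3.1415e+00 -1.7000e-03  1.6770e-01] F [0.01 0.04 0.69] w 50.0 t 3.1333
shift [-0.   -0.06  0.12] turn [-0.    -0.002 -0.   ] rows 0.031564285497566145
```

View pics/g3scene.png

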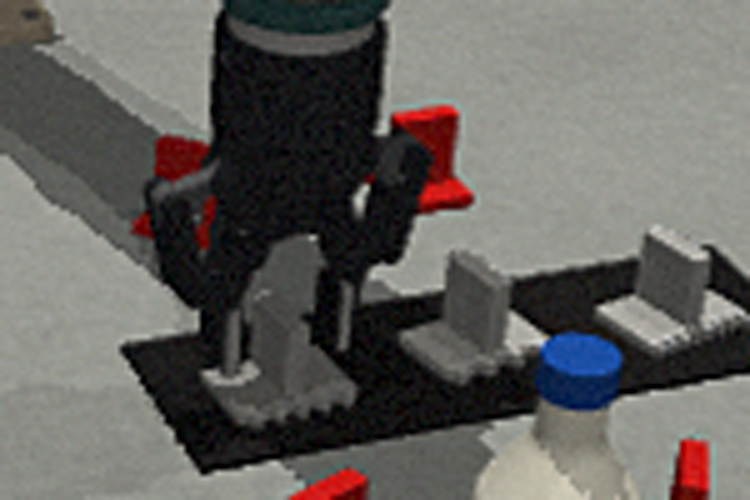

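View pics/g3top.png

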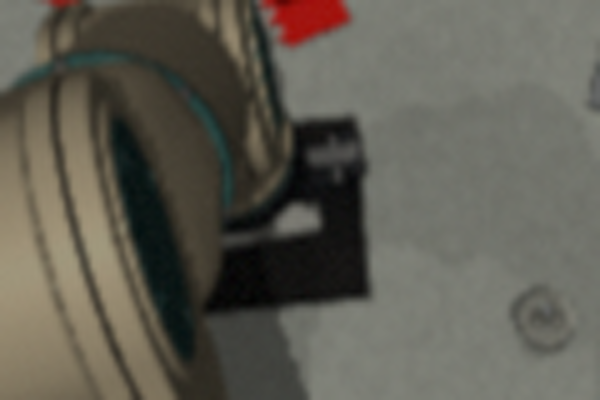

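The fingers straddle the rib of the 5-tooth leaf, at scene crop (285,340). Closing.

Call:
carry_out(series=[[[0,0,0,0,0,0,0.4],[0,0,0,0,0,0,0.4],[0,0,0,0,0,0,0.4],[0,0,0,0,0,0,0.4],[0,0,0,0,0,0,0.4]]])

```text
clock: 3.65
eef_pos: [513.1, 109.4, 19.6]
tool_rot: [-3.142, -0.001, 0.168]
force: [-0.5, -0.5, 4.6]
width: 11.0
```

Call:
carry_out(series=[[[0,0,0,0,0,0,0.4],[0,0,0,0,0,0,0.4],[0,0,-1,0,0,0,0.4],[0,0,-2,0,0,0,0.4],[0,0,-2,0,0,0,0.4]]])

```text
clock: 4.07
eef_pos: [514.0, 109.5, 41.0]
tool_rot: [-3.142, -0.003, 0.168]
force: [-0.0, -0.5, -1.7]
width: 11.2
```

Call:
carry_out(series=[[[0,0,-3,0,0,0,0.4],[0,0,-6,0,0,0,0.4],[0,0,-9,0,0,0,0.4],[0,0,-9,0,0,0,0.4]]])

```text
clock: 4.4
eef_pos: [516.3, 110.0, 134.3]
tool_rot: [-3.141, -0.01, 0.167]
force: [-0.1, -0.1, -0.6]
width: 10.9
```

```bash
python3 rel.py 570 -186 130 -.272; python3 - <<'E'
from cell import *
from h import *
d=get_image("scene");cv2.imwrite("pics/g4.png",cv2.resize(d["img"][90:240,270:440],None,fx=4,fy=4,interpolation=cv2.INTER_CUBIC))
E
```

```text
pos [516.3 110.  134.3] rot [-3.1409 -0.0097  0.1675] F [-0.1  -0.11 -0.57] w 10.9 t 4.4
shift [ 0.35 30.08  0.41] turn [-0.003 -0.009  0.439] rows 7.21396530716229
```

View pics/g4.png

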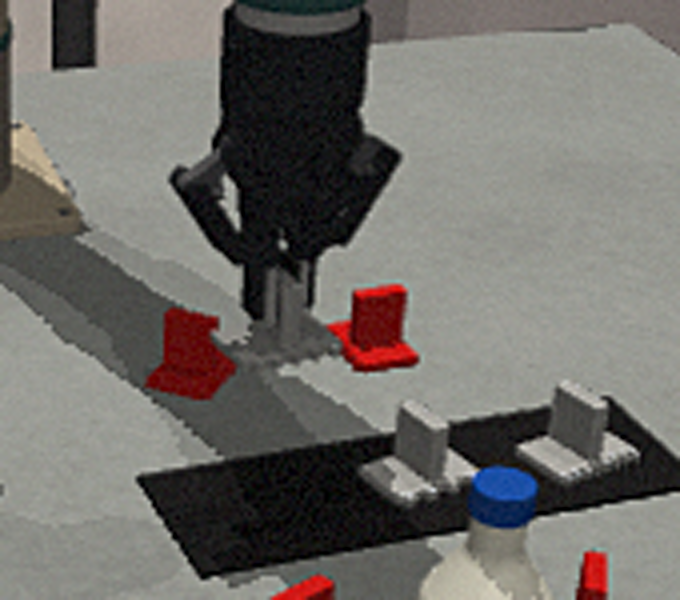

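The leaf is lifted and level, and the other two leaves are still on the mat. Next it goes over the rest plate.

```bash
python3 rel.py 582 -190 130 -.272
```

```text
pos [515.1 109.8 132.2] rot [-3.1411 -0.0068  0.1676] F [-0.39  0.18 -1.4 ] w 10.9 t 4.45
shift [ 1.59 30.68  0.21] turn [-0.002 -0.007  0.44 ] rows 7.3662957228023975
```

Call:
carry_out(series=[[[0.4,3,0.1,0,0,0.04,0.4],[0.8,7,0.1,0,0,0.1,0.4],[1,11,0.1,0,0,0.16,0.4],[1.2,15,0.1,0,0,0.22,0.4],[1.4,19,0.1,0,0,0.28,0.4]]])

```text
clock: 4.87
eef_pos: [557.6, -77.3, 127.1]
tool_rot: [-3.142, 0.002, -0.115]
force: [0.8, -0.1, -1.1]
width: 11.4
```

```bash
python3 rel.py 582 -190 130 -.272
```

```text
pos [557.6 -77.3 127.1] rot [-3.1416e+00  2.0000e-03 -1.1460e-01] F [ 0.84 -0.08 -1.13] w 11.4 t 4.8667
shift [ 3.71 10.92 -0.3 ] turn [0.    0.002 0.157] rows 2.766540970170474
```

Call:
carry_out(series=[[[1.2,4,0,0,0,0.06,0.4],[2.5,8,0,0,0,0.12,0.4],[3.4,10.5,0,0,0,0.155,0.4],[3.7,10.9,0,0,0,0.157,0.4],[3.7,10.9,0,0,0,0.157,0.4]]])

```text
clock: 5.28
eef_pos: [582.1, -191.2, 126.9]
tool_rot: [3.14, 0.001, -0.274]
force: [-1.0, -0.3, -1.5]
width: 11.0
```

Call:
carry_out(series=[[[0,0,0,0,0,0,0.4],[0,0,0,0,0,0,0.4],[0,0,0,0,0,0,0.4],[0,0,0,0,0,0,0.4],[0,0,0,0,0,0,0.4]]])

```text
clock: 5.7
eef_pos: [583.0, -186.9, 128.3]
tool_rot: [-3.141, 0.0, -0.267]
force: [0.0, -0.2, -0.6]
width: 10.8
```

```bash
python3 rel.py 582 -190 80 -.272;python3 - <<'E'
from cell import *
from h import *
for n,c in(("scene",(slice(140,300),slice(120,320))),("top",(slice(120,240),slice(260,400)))):
    d=get_image(n);cv2.imwrite(f"pics/g5{n}.png",cv2.resize(d["img"][c],None,fx=4,fy=4,interpolation=cv2.INTER_CUBIC))
E
```

```text
pos [ 583.  -186.9  128.3] rot [-3.1412e+00  2.0000e-04 -2.6740e-01] F [ 0.02 -0.16 -0.62] w 10.8 t 5.7
shift [-0.01  0.33  4.83] turn [-0.     0.     0.005] rows 1.1602774294746974
```

View pics/g5scene.png

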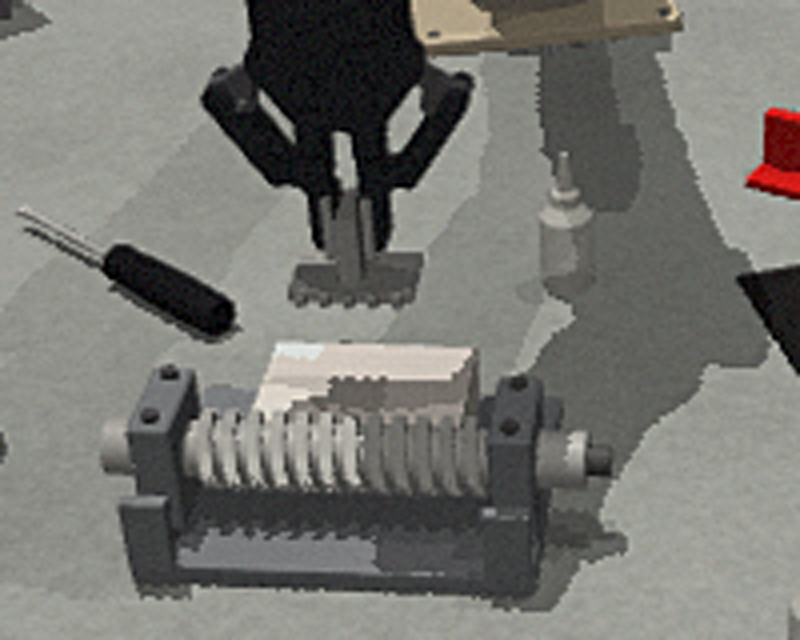

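View pics/g5top.png

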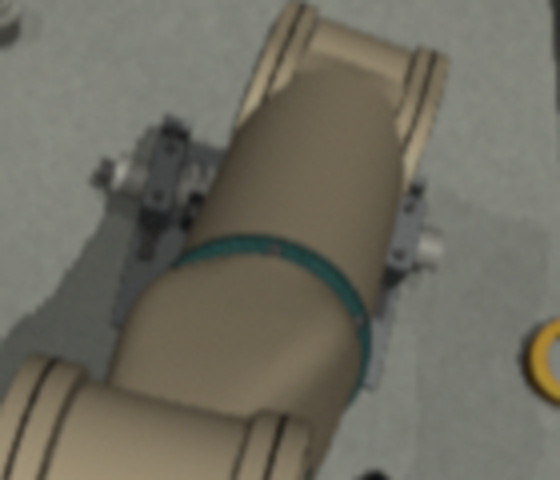

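The leaf is level above the rest plate with its teeth facing the spindle. Lowering it.

Call:
carry_out(series=[[[0,0.1,2,0,0,0,0.4],[0,0.2,4,0,0,0,0.4],[0,0.2,5.5,0,0,0,0.4],[0,0.2,6,0,0,0,0.4],[0,0.2,6,0,0,0,0.4]]])

```text
clock: 6.22
eef_pos: [581.4, -189.6, 67.0]
tool_rot: [-3.142, 0.003, -0.269]
force: [-0.7, 0.3, -1.0]
width: 11.2
```

Call:
carry_out(series=[[[0,0,0,0,0,0,0.4],[0,0,0,0,0,0,0.4],[0,0,0,0,0,0,0.4],[0,0,0,0,0,0,0.4],[0,0,0,0,0,0,0.4]]])

```text
clock: 6.63
eef_pos: [582.8, -190.2, 68.9]
tool_rot: [3.142, -0.001, -0.269]
force: [-0.7, -0.5, -1.0]
width: 10.9
```

```bash
python3 rel.py 583 -190 61 -.272;python3 - <<'E'
from cell import *
from h import *
d=get_image("scene");cv2.imwrite(f"pics/g6.png",cv2.resize(d["img"][170:300,120:290],None,fx=4.5,fy=4.5,interpolation=cv2.INTER_CUBIC))
E
```

```text
pos [ 582.8 -190.2   68.9] rot [ 3.1416e+00 -1.2000e-03 -2.6920e-01] F [-0.73 -0.5  -0.95] w 10.9 t 6.6333
shift [ 0.01 -0.02  0.79] turn [ 0.    -0.001  0.003] rows 0.1898384987349177
```

View pics/g6.png

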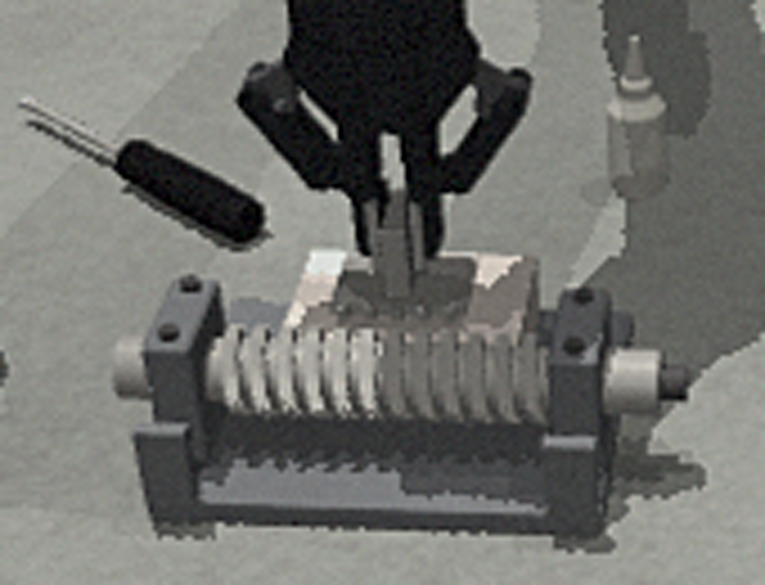

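Call:
carry_out(series=[[[0,0,0.3,0,0,0.003,0.4],[0,0,0.5,0,0,0.003,0.4],[0,0,0.6,0,0,0.003,0.4],[0,0,0.6,0,0,0.003,0.4],[0,0,0.6,0,0,0.003,0.4]]])

```text
clock: 7.1
eef_pos: [582.3, -190.0, 62.0]
tool_rot: [-3.142, 0.0, -0.272]
force: [-0.8, -0.8, -1.4]
width: 10.9
```

Call:
carry_out(series=[[[0,0,0.1,0,0,0,0.4],[0,0,0.1,0,0,0,0.4],[0,0,0.1,0,0,0,0.4]]])

```text
clock: 7.35
eef_pos: [582.4, -190.1, 61.2]
tool_rot: [-3.142, 0.0, -0.272]
force: [0.1, 0.3, -1.8]
width: 11.0
```

Call:
carry_out(series=[[[0,0,0.1,0,0,0,0.4],[0,0,0.1,0,0,0,0.4],[0,0,0.1,0,0,0,0.4]]])

```text
clock: 7.6
eef_pos: [582.6, -190.1, 60.6]
tool_rot: [-3.142, -0.001, -0.272]
force: [-0.9, 0.7, 3.4]
width: 11.0
```

Call:
carry_out(series=[[[0.3,0,0,0,0,0,0.4],[0.6,0,0,0,0,0,0.4],[0.9,0,0,0,0,0,0.4],[0.9,0,0,0,0,0,0.4],[0.9,0,0,0,0,0,0.4]]])

```text
clock: 8.02
eef_pos: [590.8, -192.5, 60.6]
tool_rot: [-3.142, 0.001, -0.272]
force: [-2.0, 0.8, 5.1]
width: 11.0
```

```bash
cat > st.py <<'E'
from cell import *
import numpy as np
s=read_state();th=-.272;R=np.array([[np.cos(th),np.sin(th)],[-np.sin(th),np.cos(th)]])
print("t",s["clock"],"stand xy",np.round(R@(s["eef_pos"][:2]-[640.2,-206]),2),"z",s["eef_pos"][2].round(2),"rot",np.round(s["tool_rot"],4),"F stand",np.round(R@s["force"][:2],2),"Fz",s["force"][2].round(2),"tq",np.round(s["torque"],2))
E
python3 st.py
```

```text
t 8.0167 stand xy [-51.22  -0.24] z 60.62 rot [-3.1416e+00  5.0000e-04 -2.7230e-01] F stand [-2.11  0.22] Fz 5.11 tq [0.12 0.43 0.01]
```

Call:
carry_out(series=[[[0.1,0,-0.02,0,0,0,0.4],[0.2,0,-0.02,0,0,0,0.4],[0.2,0,-0.02,0,0,0,0.4]]])

```text
clock: 8.27
eef_pos: [592.3, -192.9, 60.6]
tool_rot: [-3.141, 0.002, -0.272]
force: [-3.0, 1.1, 5.8]
width: 11.3
```

```bash
python3 st.py
```

```text
t 8.2667 stand xy [-49.71  -0.23] z 60.62 rot [-3.1415e+00  1.6000e-03 -2.7240e-01] F stand [-3.14  0.28] Fz 5.77 tq [ 0.21  0.71 -0.01]
```

Call:
carry_out(series=[[[0.1,0,0,0,0,0,0.4],[0.1,0,0,0,0,0,0.4],[0.1,0,0,0,0,0,0.4]]])

```text
clock: 8.52
eef_pos: [593.0, -193.1, 60.6]
tool_rot: [-3.141, 0.002, -0.272]
force: [-4.0, 1.7, 5.8]
width: 10.9
```

```bash
python3 st.py
```

```text
t 8.5167 stand xy [-48.88  -0.26] z 60.62 rot [-3.1415e+00  1.9000e-03 -2.7240e-01] F stand [-4.31  0.61] Fz 5.83 tq [0.25 0.79 0.03]
```

Call:
carry_out(series=[[[0.1,0,0,0,0,0,0.4],[0.1,0,0,0,0,0,0.4],[0.1,0,0,0,0,0,0.4]]])

```text
clock: 8.77
eef_pos: [593.9, -193.3, 60.6]
tool_rot: [-3.141, 0.002, -0.272]
force: [-4.2, 2.2, 6.6]
width: 11.5
```

```bash
python3 st.py
```

```text
t 8.7667 stand xy [-47.98  -0.22] z 60.64 rot [-3.1415e+00  2.1000e-03 -2.7230e-01] F stand [-4.64  0.99] Fz 6.63 tq [0.23 0.83 0.07]
```

Call:
carry_out(series=[[[0.1,0,0,0,0,0,0.4],[0.1,0,0,0,0,0,0.4],[0.1,0,0,0,0,0,0.4]]])

```text
clock: 9.02
eef_pos: [594.4, -193.5, 60.7]
tool_rot: [-3.141, 0.003, -0.272]
force: [-4.9, 1.0, 7.6]
width: 11.5
```

```bash
python3 st.py
```

```text
t 9.0167 stand xy [-47.52  -0.23] z 60.67 rot [-3.1414  0.0032 -0.2724] F stand [-4.95 -0.32] Fz 7.58 tq [0.34 1.07 0.01]
```

Call:
carry_out(series=[[[0,0,-0.05,0,0,0,0.4],[0,0,-0.05,0,0,0,0.4],[0,0,-0.05,0,0,0,0.4]]])

```text
clock: 9.27
eef_pos: [595.2, -193.7, 60.7]
tool_rot: [-3.142, 0.002, -0.272]
force: [-3.3, 0.1, 2.6]
width: 11.0
```

```bash
python3 st.py;python3 - <<'E'
from cell import *
from h import *
d=get_image("scene");cv2.imwrite(f"pics/g7.png",cv2.resize(d["img"][205:290,140:270],None,fx=6,fy=6,interpolation=cv2.INTER_CUBIC))
E
```

```text
t 9.2667 stand xy [-46.7   -0.24] z 60.69 rot [-3.1416e+00  1.6000e-03 -2.7240e-01] F stand [-3.25 -0.75] Fz 2.58 tq [ 0.21  0.84 -0.  ]
```

View pics/g7.png

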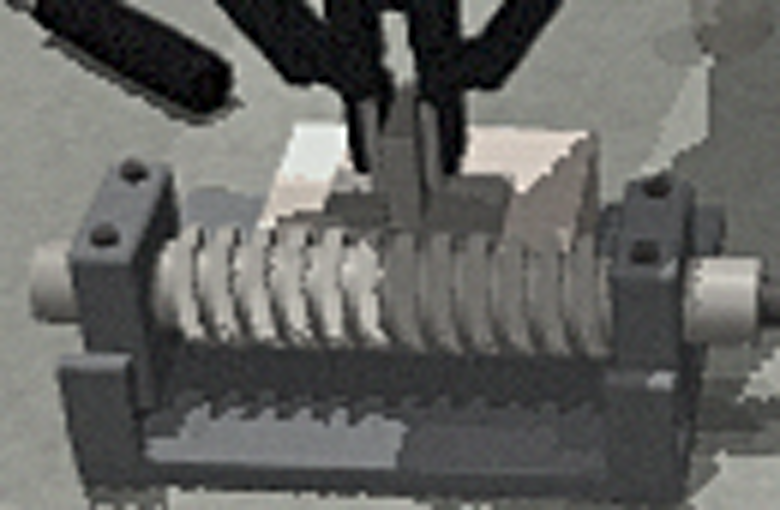

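Call:
carry_out(series=[[[0.1,0,-0.02,0,0,0,0.4],[0.1,0,-0.02,0,0,0,0.4],[0.1,0,-0.02,0,0,0,0.4]]])

```text
clock: 9.57
eef_pos: [596.4, -194.0, 60.7]
tool_rot: [3.142, 0.001, -0.272]
force: [-3.4, -0.2, 0.1]
width: 10.9
```

```bash
python3 st.py
```

```text
t 9.5667 stand xy [-45.45  -0.23] z 60.68 rot [ 3.1415e+00  1.2000e-03 -2.7230e-01] F stand [-3.25 -1.07] Fz 0.05 tq [ 0.14  0.75 -0.02]
```

Call:
carry_out(series=[[[0.1,0,0,0,0,0,0.4],[0.1,0,0,0,0,0,0.4],[0.1,0,0,0,0,0,0.4]]])

```text
clock: 9.82
eef_pos: [597.3, -194.3, 60.7]
tool_rot: [3.142, 0.001, -0.272]
force: [-4.4, 0.5, -1.7]
width: 11.1
```

```bash
python3 st.py
```

```text
t 9.8167 stand xy [-44.42  -0.25] z 60.71 rot [ 3.1415e+00  1.1000e-03 -2.7230e-01] F stand [-4.36 -0.68] Fz -1.72 tq [0.16 0.94 0.02]
```

Contact with the crests started near stand x -47.7. The force now rises about 1.1 N/mm, which matches the spring. Next I'll feel along in y.

Call:
carry_out(series=[[[0,0.05,0,0,0,0,0.4],[0,0.1,0,0,0,0,0.4],[0,0.15,0,0,0,0,0.4],[0,0.2,0,0,0,0,0.4],[0,0.2,0,0,0,0,0.4]]])

```text
clock: 10.23
eef_pos: [597.3, -195.7, 61.0]
tool_rot: [-3.141, 0.0, -0.272]
force: [-3.4, 2.7, -1.0]
width: 10.5
```

```bash
python3 st.py
```

```text
t 10.2333 stand xy [-44.08  -1.58] z 61.02 rot [-3.1409e+00  3.0000e-04 -2.7170e-01] F stand [-3.97  1.7 ] Fz -1.04 tq [0.72 0.87 0.1 ]
```

Call:
carry_out(series=[[[0,0.05,0,0,0,0,0.4],[0,0.1,0,0,0,0,0.4],[0,0.1,0,0,0,0,0.4]]])

```text
clock: 10.48
eef_pos: [598.5, -198.4, 61.8]
tool_rot: [3.141, -0.004, -0.273]
force: [-0.2, 0.1, -0.9]
width: 11.1
```

```bash
python3 st.py
```

```text
t 10.4833 stand xy [-42.24  -3.84] z 61.75 rot [ 3.1409 -0.0036 -0.2727] F stand [-0.25  0.07] Fz -0.88 tq [ 0.07  0.16 -0.01]
```

Call:
carry_out(series=[[[0,0.05,0,0,0,0,0.4],[0,0.1,0,0,0,0,0.4],[0,0.1,0,0,0,0,0.4]]])

```text
clock: 10.73
eef_pos: [597.8, -198.3, 61.6]
tool_rot: [-3.141, -0.002, -0.272]
force: [-0.0, 1.9, -0.8]
width: 10.9
```

```bash
python3 st.py
```

```text
t 10.7333 stand xy [-42.92  -3.96] z 61.56 rot [-3.1414e+00 -2.1000e-03 -2.7200e-01] F stand [-0.53  1.78] Fz -0.82 tq [ 0.35 -0.09  0.01]
```

The teeth dropped in: x jumped to about -42.9 and the force fell to about 0. The side wall is now felt at y -3.9, so I'll centre in y and set the leaf flat on the plate again.

Call:
carry_out(series=[[[0,-0.06,0.05,0,0,0,0.4],[0,-0.06,0.09,0,0,0,0.4],[0,-0.06,0.09,0,0,0,0.4],[0,-0.06,0.09,0,0,0,0.4]]])

```text
clock: 11.07
eef_pos: [597.4, -198.1, 60.6]
tool_rot: [3.141, -0.001, -0.272]
force: [0.0, 0.3, 2.7]
width: 11.4
```

```bash
python3 st.py
```

```text
t 11.0667 stand xy [-43.33  -3.85] z 60.62 rot [ 3.1413e+00 -1.4000e-03 -2.7240e-01] F stand [-0.06  0.32] Fz 2.7 tq [ 0.08 -0.02  0.03]
```

Call:
carry_out(series=[[[0.1,0,0,0,0,0,0.4],[0.1,0,0,0,0,0,0.4],[0.1,0,0,0,0,0,0.4]]])

```text
clock: 11.32
eef_pos: [597.5, -198.1, 60.6]
tool_rot: [3.141, 0.001, -0.272]
force: [-1.2, 0.4, 4.6]
width: 11.4
```

```bash
python3 st.py
```

```text
t 11.3167 stand xy [-43.29  -3.83] z 60.64 rot [ 3.1415e+00  7.0000e-04 -2.7250e-01] F stand [-1.29  0.05] Fz 4.64 tq [ 0.25  0.37 -0.  ]
```

Call:
carry_out(series=[[[0.1,0,0,0,0,0,0.4],[0.1,0,0,0,0,0,0.4],[0.1,0,0,0,0,0,0.4]]])

```text
clock: 11.57
eef_pos: [597.5, -198.1, 60.6]
tool_rot: [3.142, 0.003, -0.272]
force: [-3.2, 0.2, 8.2]
width: 10.8
```

```bash
python3 st.py
```

```text
t 11.5667 stand xy [-43.26  -3.81] z 60.64 rot [ 3.1416e+00  2.6000e-03 -2.7240e-01] F stand [-3.16 -0.69] Fz 8.16 tq [ 0.29  0.73 -0.  ]
```

Call:
carry_out(series=[[[0,0,-0.03,0,0,0,0.4],[0,0,-0.06,0,0,0,0.4],[0,0,-0.06,0,0,0,0.4],[0,0,-0.06,0,0,0,0.4]]])

```text
clock: 11.9
eef_pos: [598.2, -198.3, 60.7]
tool_rot: [3.141, 0.001, -0.272]
force: [-2.5, 0.8, 2.4]
width: 11.2
```

```bash
python3 st.py
```

```text
t 11.9 stand xy [-42.54  -3.85] z 60.67 rot [ 3.1414e+00  1.3000e-03 -2.7250e-01] F stand [-2.58  0.13] Fz 2.43 tq [ 0.16  0.57 -0.01]
```

Call:
carry_out(series=[[[0.1,0,-0.03,0,0,0,0.4],[0.1,0,-0.03,0,0,0,0.4],[0.1,0,-0.03,0,0,0,0.4]]])

```text
clock: 12.15
eef_pos: [599.4, -198.6, 60.7]
tool_rot: [3.141, 0.001, -0.272]
force: [-2.5, 0.4, -1.7]
width: 11.1
```

```bash
python3 st.py
```

```text
t 12.15 stand xy [-41.34  -3.8 ] z 60.68 rot [ 3.1414e+00  9.0000e-04 -2.7240e-01] F stand [-2.52 -0.34] Fz -1.71 tq [-0.    0.54 -0.08]
```

Call:
carry_out(series=[[[0.1,0,-0.02,0,0,0,0.4],[0.1,0,-0.02,0,0,0,0.4],[0.1,0,-0.02,0,0,0,0.4]]])

```text
clock: 12.4
eef_pos: [600.1, -198.7, 60.8]
tool_rot: [3.141, 0.001, -0.272]
force: [-2.6, 0.5, -2.8]
width: 10.9
```

```bash
python3 st.py
```

```text
t 12.4 stand xy [-40.59  -3.74] z 60.8 rot [ 3.1414e+00  1.5000e-03 -2.7240e-01] F stand [-2.58 -0.25] Fz -2.81 tq [-0.05  0.7  -0.07]
```

Call:
carry_out(series=[[[0.1,0,0.02,0,0,0,0.4],[0.2,0,0.03,0,0,0,0.4],[0.2,0,0.03,0,0,0,0.4],[0.2,0,0.03,0,0,0,0.4],[0.2,0,0.03,0,0,0,0.4]]])

```text
clock: 12.82
eef_pos: [602.0, -199.2, 60.8]
tool_rot: [3.141, 0.001, -0.272]
force: [-5.5, 1.1, -1.8]
width: 11.5
```

```bash
python3 st.py;python3 - <<'E'
from cell import *
from h import *
d=get_image("scene");cv2.imwrite(f"pics/g8.png",cv2.resize(d["img"][205:290,140:270],None,fx=6,fy=6,interpolation=cv2.INTER_CUBIC))
E
```

```text
t 12.8167 stand xy [-38.66  -3.75] z 60.81 rot [ 3.1415e+00  1.4000e-03 -2.7240e-01] F stand [-5.56 -0.43] Fz -1.84 tq [ 0.11  1.22 -0.02]
```

Call:
carry_out(series=[[[0,0,0,0,0,0,0.4],[0,0,0,0,0,0,0.4],[0,0,0,0,0,0,0.4],[0,0,0,0,0,0,0.4],[0,0,0,0,0,0,0.4]]])

```text
clock: 13.28
eef_pos: [601.9, -199.2, 60.8]
tool_rot: [3.141, 0.001, -0.272]
force: [-4.8, 0.1, -1.6]
width: 11.0
```

```bash
python3 st.py
```

```text
t 13.2833 stand xy [-38.68  -3.73] z 60.83 rot [ 3.1415e+00  1.4000e-03 -2.7240e-01] F stand [-4.62 -1.2 ] Fz -1.6 tq [ 0.06  1.18 -0.01]
```

View pics/g8.png

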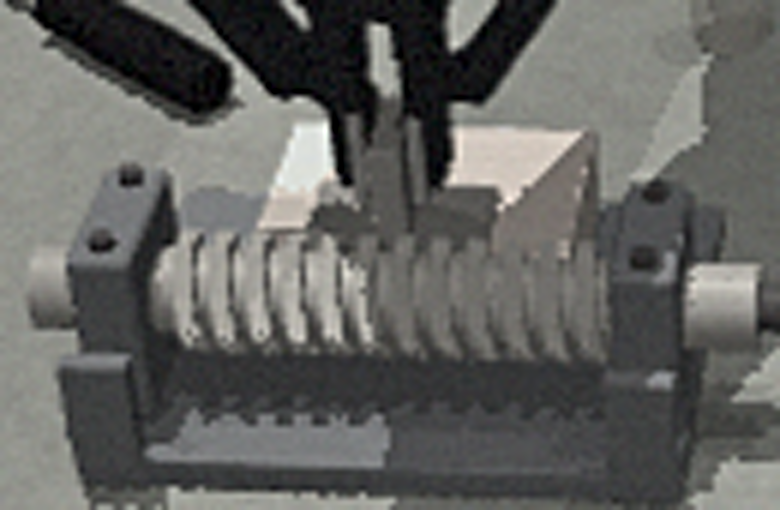

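The spindle gave about 4 mm at about 4.6 N and I held it for over 0.5 s. Relative to the spindle, the leaf is about 5.3 mm deeper than at crest contact, so it is home. Easing off.

Call:
carry_out(series=[[[-0.1,0,0.0,0,0,0,0.4],[-0.2,0,0.0,0,0,0,0.4],[-0.3,0,0.0,0,0,0,0.4],[-0.35,0,0.0,0,0,0,0.4],[-0.35,0,0.0,0,0,0,0.4]]])

```text
clock: 13.7
eef_pos: [599.9, -198.3, 61.2]
tool_rot: [-3.141, -0.001, -0.272]
force: [-2.1, 0.4, -1.7]
width: 10.9
```

```bash
python3 st.py
```

```text
t 13.7 stand xy [-40.89  -3.4 ] z 61.23 rot [-3.1415e+00 -1.3000e-03 -2.7200e-01] F stand [-2.17 -0.14] Fz -1.7 tq [ 0.03  0.61 -0.06]
```

Call:
carry_out(series=[[[-0.05,0,0.03,0,0,0,0.4],[-0.1,0,0.05,0,0,0,0.4],[-0.13,0,0.05,0,0,0,0.4],[-0.13,0,0.05,0,0,0,0.4],[-0.13,0,0.05,0,0,0,0.4]]])

```text
clock: 14.12
eef_pos: [598.8, -197.9, 60.8]
tool_rot: [-3.141, -0.001, -0.272]
force: [-0.2, 0.2, -0.9]
width: 10.9
```

```bash
python3 st.py
```

```text
t 14.1167 stand xy [-42.07  -3.32] z 60.83 rot [-3.1413e+00 -1.4000e-03 -2.7210e-01] F stand [-0.24  0.17] Fz -0.9 tq [ 0.03  0.26 -0.07]
```

Call:
carry_out(series=[[[0,0,0.02,0,0,0,0.4],[0,0,0.03,0,0,0,0.4],[0,0,0.03,0,0,0,0.4],[0,0,0.03,0,0,0,0.4]]])

```text
clock: 14.45
eef_pos: [598.8, -197.9, 60.6]
tool_rot: [-3.141, -0.001, -0.272]
force: [-0.4, 1.0, 2.9]
width: 11.4
```

```bash
python3 st.py
```

```text
t 14.45 stand xy [-42.09  -3.32] z 60.63 rot [-3.1413e+00 -1.4000e-03 -2.7210e-01] F stand [-0.64  0.85] Fz 2.95 tq [ 0.12  0.18 -0.01]
```

The leaf is resting on the plate with almost no push. Opening.

Call:
carry_out(series=[[[0,0,0,0,0,0,1.8],[0,0,0,0,0,0,2.6],[0,0,0,0,0,0,3.4],[0,0,0,0,0,0,4],[0,0,0,0,0,0,4]]])

```text
clock: 14.87
eef_pos: [598.1, -198.0, 60.1]
tool_rot: [3.142, -0.0, -0.272]
force: [-0.6, 0.8, -0.7]
width: 40.1
```

```bash
python3 st.py;python3 - <<'E'
from cell import *
from h import *
d=get_image("scene");cv2.imwrite(f"pics/g9.png",cv2.resize(d["img"][205:290,140:270],None,fx=6,fy=6,interpolation=cv2.INTER_CUBIC))
E
```

```text
t 14.8667 stand xy [-42.7   -3.64] z 60.12 rot [ 3.1415e+00 -1.0000e-04 -2.7220e-01] F stand [-0.83  0.58] Fz -0.67 tq [ 0.   -0.03  0.01]
```

View pics/g9.png

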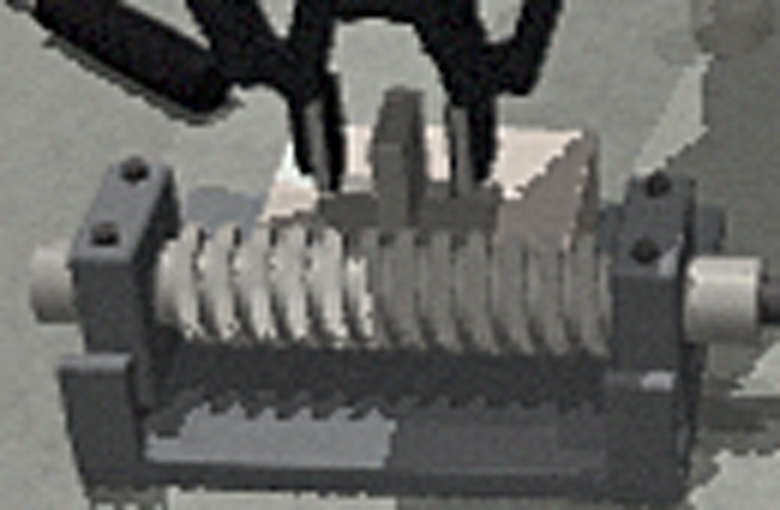

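Released, with the rib free between the open fingers. Retreating straight up and then away, so the top camera can see it.

Call:
carry_out(series=[[[0,0,-2,0,0,0,4],[0,0,-5,0,0,0,4],[0,0,-9,0,0,0,4],[0,0,-13,0,0,0,4],[0,0,-13,0,0,0,4]]])

```text
clock: 15.33
eef_pos: [602.9, -200.0, 198.5]
tool_rot: [3.141, -0.015, -0.273]
force: [0.6, -0.1, 0.5]
width: 40.6
```

Call:
carry_out(series=[[[-4,3,0,0,0,0,4],[-7,6,0,0,0,0,4],[-10,9,0,0,0,0,4],[-13,12,0,0,0,0,4],[-16,14,0,0,0,0,4]]])

```text
clock: 15.75
eef_pos: [409.5, -289.8, 190.4]
tool_rot: [3.14, -0.002, -0.273]
force: [0.7, -0.7, -0.0]
width: 40.0
```

Call:
carry_out(series=[[[0,4,0,0,0,0,4],[0,8,0,0,0,0,4],[0,12,0,0,0,0,4],[0,12,0,0,0,0,4],[0,12,0,0,0,0,4]]])

```text
clock: 16.17
eef_pos: [376.7, -406.5, 190.1]
tool_rot: [3.14, -0.0, -0.278]
force: [0.5, 0.2, -0.3]
width: 40.2
```

```bash
python3 st.py;python3 - <<'E'
from cell import *
from h import *
d=get_image("top");np.savez("topF.npz",**d);cv2.imwrite(f"pics/f1.png",d["img"]);cv2.imwrite(f"pics/f2.png",cv2.resize(d["img"][140:225,275:380],None,fx=7,fy=7,interpolation=cv2.INTER_CUBIC))
d=get_image("scene");np.savez("sceneF.npz",**d);cv2.imwrite(f"pics/f3.png",cv2.resize(d["img"][205:290,140:270],None,fx=6,fy=6,interpolation=cv2.INTER_CUBIC));cv2.imwrite("pics/f4.png",d["img"])
E
```

```text
t 16.1667 stand xy [-199.92 -263.92] z 190.09 rot [ 3.1401e+00 -2.0000e-04 -2.7790e-01] F stand [0.41 0.35] Fz -0.26 tq [ 0.06 -0.04 -0.01]
```

View pics/f1.png

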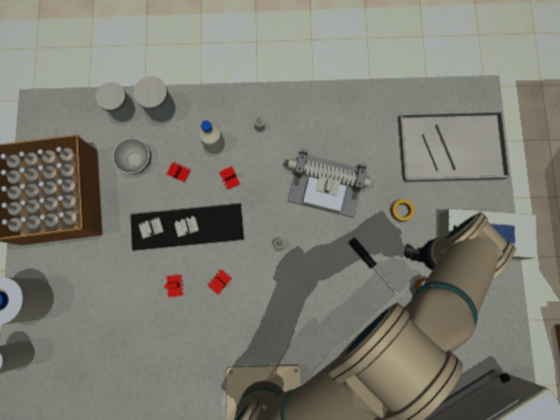

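View pics/f2.png

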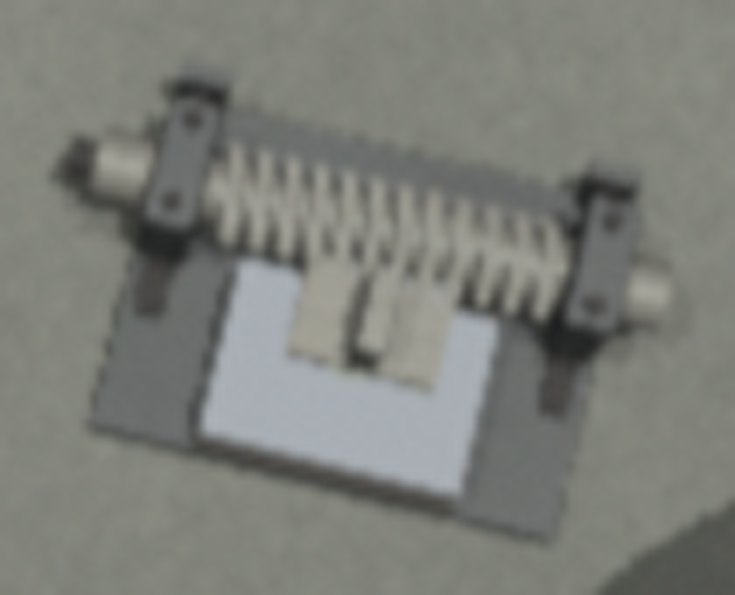

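View pics/f3.png

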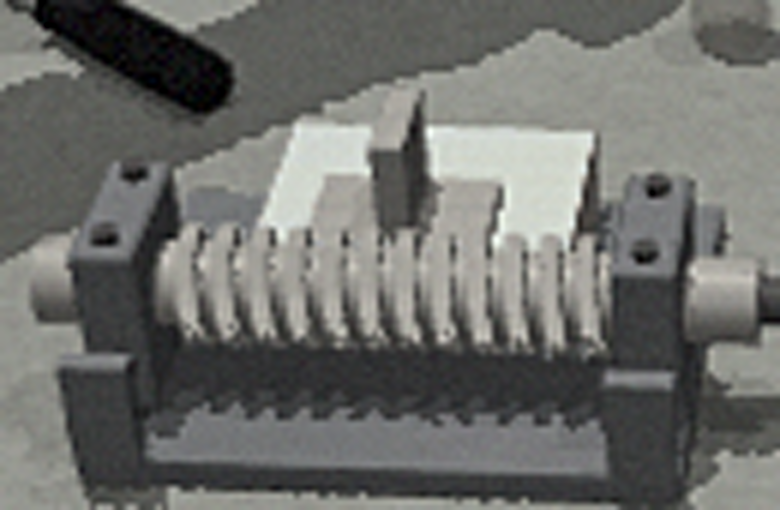

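```bash
python3 - <<'E'
from h import *
T=dict(np.load("topF.npz"));T0=dict(np.load("top0.npz"))
th=-.272;R=np.array([[np.cos(th),np.sin(th)],[-np.sin(th),np.cos(th)]])
def w(x,y,h): return R@(onplane(T,[(x+.5)/7-.5+275,(y+.5)/7-.5+140],h)[0][:2]-[640.2,-206])
a,b=w(288,355,51),w(434,388,51);print("leaf back",a,b,"yaw",np.arctan2(*(b-a)[::-1])+np.pi/2)
print("rest back",w(203,436,45),w(462,497,45))
D=np.abs(T["img"].astype(int)-T0["img"]).sum(-1)
for n,(u,v) in dict(l8=(150,227),l16=(186,225),dis=(208,133),dA=(259,125),dB=(278,243),nut=(403,210),stand_blockL=(302,168),blockR=(360,180)).items():
    print(n,D[v-10:v+11,u-10:u+11].mean().round(1))
# block shift via template
for n,(u,v) in dict(blockL=(301,163),blockR=(361,183),l16=(186,225)).items():
    A=[cv2.cvtColor(t["img"],cv2.COLOR_BGR2GRAY)[v-14:v+15,u-12:u+13].astype(np.float32) for t in(T0,T)]
    print(n,cv2.phaseCorrelate(*[cv2.resize(x,None,fx=4,fy=4,interpolation=cv2.INTER_CUBIC) for x in A]))
S=dict(np.load("sceneF.npz"));p=cloud(S)
q=p[205:290,140:270].reshape(-1,3);l=np.c_[(q[:,:2]-[640.2,-206])@R.T,q[:,2]]
m=(l[:,0]<-30)&(l[:,0]>-62)&(abs(l[:,1]+4)<34)&(l[:,2]>40)&(l[:,2]<60)&(abs(l[:,1]+4)>9)
A=np.c_[l[m][:,:2],np.ones(m.sum())];print("plate z fit",np.linalg.lstsq(A,l[m][:,2],rcond=None)[0],m.sum())
E
```

```text
leaf back [-60.37843675  26.95742987] [-59.36952839 -34.06759014] yaw 0.016531194200695154
rest back [-100.51624549   52.82141635] [-99.5374434  -55.60316638]
l8 14.0
l16 14.5
dis 15.8
dA 15.4
dB 16.2
nut 13.9
stand_blockL 13.4
blockR 14.0
blockL ((0.003690766003423107, 0.0038137830707540843), 0.7706867581208547)
blockR ((-0.006200957294666409, -0.022742289168682817), 0.7481477228005727)
l16 ((-0.005179220890063618, -0.008803054431773205), 0.7058561514218649)
plate z fit [ 1.77577567e-02 -2.02395433e-02  5.06130555e+01] 192
```

Leaf back edge is at -59.9 mm (fully home is -60). It is square and flat, and the spindle blocks are back at rest. Nothing else has moved. Handing in.

```bash
python3 -c "
from cell import *
print(finish_job())"
```

```text
the job is handed in; nothing more can be done
None
```

The 12 mm leaf is lying fully home in the spindle thread and released, and I handed the job in at about 16 s of the 67 s allowed; `finish_job()` gives no verdict.

- **Leaf and fit:** I took the grey 5-tooth leaf and laid it on the rest plate. After it touched the crests, I slid it sideways about 3.5 mm until the teeth dropped in.
- **Press:** The spindle gave about 4 mm, and I held that for over half a second before easing off to near zero force and letting go. The highest force I read along the press was 5.6 N, against the 15 N limit.
- **Final position (pictures):**
  - The leaf's back edge is at -59.9 mm in the stand's frame, where fully home is -60.
  - It is square to within about 0.02 rad. The depth data put its tilt at about 0.03 rad, which is near the depth noise.
  - The spindle blocks are back at rest.
- **Everything else:** The other two leaves, the nut and the bottles look unmoved in the before and after pictures, and the arm was clear of the stand.

No check failed. Estimates of the stand's angle differed by about 0.02 rad between methods (-0.263 to -0.285), and I used -0.272.

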